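# Dial the padlock open and hold it ready at the blade box

### The job

Get the padlock ready for locking up the blade box: turn the ring on top of the padlock clockwise, feeling its clicks, until the little brass bar on the ring lines up with the brass mark on the lock body. Then take the lock by its shackle, pull the shackle fully open, lift the lock out of its wooden dock and finish while holding it by the shackle, hanging upright and still a few centimetres (about 4) straight above the steel staple on the box lid, touching nothing but the gripper. Leave the other things on the bench where they are.

Things in the scene. Friction and masses are not known exactly. Their poses are not given: they have to be found in the camera images.
- lock: Loose padlock, 0.4 to 0.55 kg, upright in the dock's pocket. Steel body 60 x 60 x 46 mm, lowest 24 mm in the pocket; on it a round ribbed aluminium ring (the dial), a U shackle standing out of its middle. Origin: centre of the underside, z up, x to the brass index mark (6 mm wide) at the edge of its top face; shackle legs in its x-z plane. While locked, pulling the shackle just lifts the whole lock
- ring_grip (a point): Middle of the dial ring, on the lock's axis, 57.5 mm above its underside. Ring 50 mm in diameter (51.5 over its ribs), spanning 47.5 to 67.5 mm above the underside (body's top face: 46 mm). Grip it across its diameter from above, the shackle (30 mm wide) standing between the fingers
- dial_ring (a joint): Ring angle (rad), counter-clockwise from above, -0.5 to 1.8. At 0 the brass bar on its top (8.5 x 5 mm, radial) points at the body's index mark (lock's x axis); only within 0.13 of 0 can the shackle be pulled. Starts 2 or 3 clicks counter-clockwise of 0. A sprung pawl clicks every 24 deg (0.419 rad): one click at 0, one beyond. Released, it snaps to the nearest click; about 0.07 Nm passes one
- shackle_top (a point): Top of the shackle's crown on the lock's axis, 104.5 mm above the underside of the lock when locked (37 mm above the ring). Round steel bar 8 mm thick, legs 22 mm apart between centres, crown in the lock's x-z plane: pinch the crown across its thickness, fingers closing along the lock's y axis
- bow (a joint): How far the shackle is pulled out of the lock along the lock's own z axis (m): 0 = locked, 0.024 = fully open, against a stop. Drag about 1 N, no spring; the lock's weight holds the body down while the shackle is pulled up
- dock: Pine dock fixed on the bench, 105 x 105 x 36 mm, origin at the centre of its underside, z up; its 63 mm square pocket is 24 mm deep, floor 12 mm above the bench: the lock (60 mm square) stands in it and lifts straight up and out
- blade_box: Closed wooden blade box fixed on the bench, 166 x 166 x 68 mm, origin at the centre of its underside, with a steel hasp plate and staple on its lid. It and the dock change sides of the bench from time to time
- staple_top (a point): Top of the steel staple (upright loop 27 mm wide, 5 mm bar) on the lid, 96 mm above the bench, 45 mm from the lid's centre towards the box's own -x side
- mallet: Bystander: wooden mallet lying on the bench along its x, handle to -x, 250 mm long, head 110 mm wide and 52 mm high; origin on the bench under the middle of the handle
- key_padlock: Bystander: small brass key padlock lying flat, 60 x 36 x 16 mm; origin under its body
- glue: Bystander: white glue bottle, 52 mm wide, 150 mm tall; origin under its centre
- tape: Bystander: tape roll 90 mm wide, 24 mm tall, lying; origin under its centre
- offcut: Bystander: pine offcut 120 x 45 x 30 mm; origin under its centre
- screwdriver: Bystander: screwdriver lying on the bench; origin under its middle
- tin: Bystander: plain steel tin, 76 mm wide, 85 mm tall; origin under its centre
Mind the look-alikes: they are no part of the job. What is shaped like the lock but red is not meant. Leave any blue or purple look-alike of the blade_box alone.

How it is judged:
By the outcome, as a careful person would: the job done as asked, in the order asked, and still so for the second after the job is handed in, while the arm keeps its last pose, push and grip.
It also fails if it takes over 58 s, if anything falls off the work surface, if the arm or the gripper's body presses on something with over 40 N, if the wrist force passes 120 N, or if a joint passes its speed limit or range.

### The arm

A 7-joint arm with a two-finger parallel gripper is mounted at the origin on the work surface. World frame = base frame: x ahead of the robot, y to its left, z up, the work surface at z = 0. Lengths are in m, angles in rad, forces in N, time in s.
With the tool pointing down it reaches from about 0.4 to 0.75 m from the base axis. Payload 19.5 kg.
Tool frame: the origin (TCP) lies between the finger pads; the fingertips stand 8 mm ahead of it and the grasp point (between the pads) lies 11 mm behind it; z points along the fingers, x is the direction in which the jaws open and shut, and the axes are right-handed (so a half turn about z gives the same grasp; the last joint's range is limited). The gripper opens to 85 mm and grips with 20 to 120 N. Pads are 22 mm wide; open, the fingers measure 114 mm over their backs; the gripper's body (76 mm by 85 mm) begins 54 mm behind the grasp point. The pads swing forward as they close: fully open they stand 13 mm farther back than shut.
Start: joints at [1.201, 0.707, -0.028, 1.485, 0.022, 0.951, -0.075], TCP at [0.185, -0.544, 0.239] pointing down, gripper open.
Joint ranges: [-2.71, 2.71], [-0.32, 2.16], [-1.57, 1.52], [0, 2.45], [-1.46, 4.6], [0, 2.02], [-2.83, 2.83]. Speed limits (rad/s): [1.89, 1.89, 2.57, 2.57, 3.01, 3.01, 3.01].

### API

Orientations are given as a unit quaternion [w, x, y, z].
In Python, from workcell import telemetry, vision, workorder gives the robot as it stands.
- The arm moves only by the tool send_rows, never from a script. Its argument "moves" is a list of rows, each an object of numbers: "wx", "wy", "wz": the turn, a rotation vector about the tool's x, y, z in degrees; "x", "y", "z": the shift along the tool's x, y, z in mm; "claw": the finger opening in mm, from 0 to 85.4. In form: [{"wx": .., "wy": .., "wz": .., "x": .., "y": .., "z": .., "claw": ..}, ...]. A call has 1 to 8 rows; each row shifts and turns the commanded pose from where the row before left it, along the tool's axes as they then stand; what a row does not reach is not made up. A row lasts 1/12 s, in which the tool goes at most 41.7 mm and 7.16 degrees, less where a joint would pass 70% of its speed; a pose out of reach is approached as far as the arm can. A call with a gripper value outside its range is refused whole. The fingers move at their own pace and stop on an object; "squeeze" is the grip in N (left out, the last holds). Time passes only in rows, so rows that do not move let the fingers close. It gives the time, the measured TCP pose, the force and the opening at its end, in the units of the state.
- telemetry.get_obs(): the state, without advancing time (a new reading comes with each control period).
- vision.grab_frame(name): name is "side" or "top"; returns a dict with "color" (400x640x3 uint8, blue, green, red), "fovy" (degrees; the focal length in pixels is half the picture's height over the tangent of half this angle, whatever the lens; pixels are square), "cx", "cy" (the principal point, pixels), "R" (3x3) and "t" (3): a world point X has camera coordinates R X + t. Camera axes: x right, y down, z forward; pixel columns grow to the right and rows downward; lengths in m; the calibration is good to about 2 mm. A picture is of the moment at which its call begins. There is no depth.
- workorder.finish_job(): hands the job in, once; it reports no verdict.
The state is a dict: "clock": time; "joint_pos": joint angles; "joint_vel": joint speeds; "joint_torque": joint torques, N m; "tcp_pos": TCP position; "eef_rot": TCP orientation; "contact_force": force on the tool from outside, world axes, zero at the start; "moment": the same for the moment, N m; "gripper_width": finger opening in m.
Only numpy, scipy, OpenCV 4.12 (cv2) and the standard library are available. Lean on these libraries where they do the work, as an engineer would, in place of code of your own. Each camera call takes 0.05 s, during which the arm holds its last target.

## Working session

There is one attempt and no reset: what is moved stays moved. The work goes in short steps, Python scripts to look and compute and a tool call to move; the robot and the scene stay as the last step left them, time stands still between calls to the robot, and variables do not carry over. Pictures are saved under pics/ and viewed, and the job is handed in when it is done.

Besides the shell and the picture viewer there is one more tool, called after "Emit:" as name(argument=value, ...) on one line, values as JSON. send_rows: Moves the arm, as the interface text tells. Its arguments: {"type":"object","properties":{"moves":{"type":"array","items":{"type":"object","properties":{"wx":{"type":"number"},"wy":{"type":"number"},"wz":{"type":"number"},"x":{"type":"number"},"y":{"type":"number"},"z":{"type":"number"},"claw":{"type":"number"}}}},"squeeze":{"type":"number"}},"required":["moves"]}

```bash
mkdir -p pics; ls
python3 - <<'E'
from workcell import telemetry, vision
import cv2
o=telemetry.get_obs(); print({k:(o[k]) for k in ('clock','tcp_pos','eef_rot','contact_force','gripper_width')})
for n in ('side','top'):
    f=vision.grab_frame(n); cv2.imwrite(f'pics/{n}0.png',f['color']); print(n,f['fovy'],f['cx'],f['cy'],f['R'],f['t'], f.keys())
E
```

```text
pics
{'clock': 0.0, 'tcp_pos': array([ 0.1850413 , -0.5441471 ,  0.23884223]), 'eef_rot': array([-3.01923051e-04,  8.13001383e-01, -5.82261509e-01, -4.41750889e-04]), 'contact_force': array([0.23280313, 0.0523783 , 1.23777109]), 'gripper_width': 0.08536811767496315}
side 49.52801500834385 320.15019774828244 196.44680979451053 [[-0.90213313 -0.43122186  0.01426583]
 [-0.33608659  0.68160383 -0.64997078]
 [ 0.27055796 -0.59115473 -0.75982529]] [0.50253034 0.23941482 1.01634107] dict_keys(['color', 'fovy', 'cx', 'cy', 'R', 't'])
top 47.673470608354 319.0624406007178 203.94532771869117 [[-0.00372692 -0.99997036 -0.00673707]
 [-0.98321779  0.00489316 -0.18237003]
 [ 0.18239759  0.00594433 -0.98320689]] [0.01087915 0.56771302 1.40193062] dict_keys(['color', 'fovy', 'cx', 'cy', 'R', 't'])
```

View pics/side0.png

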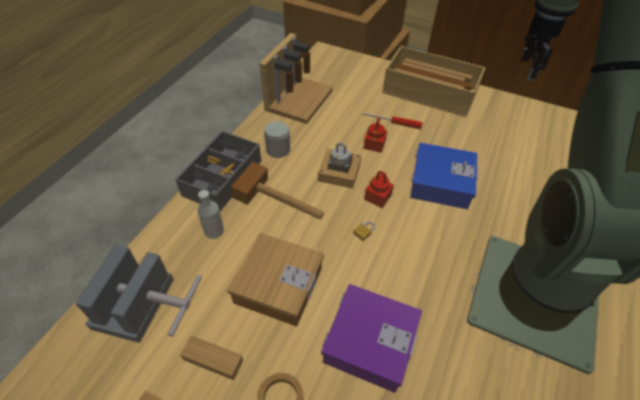

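View pics/top0.png

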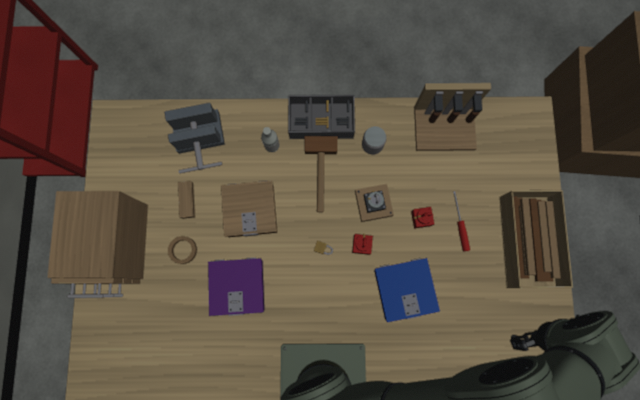

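The side view has the lock in its dock at about (341,160), the wooden box at (277,275) and red decoys at (376,135) and (379,187). The top view has the lock at (375,202) and the box at (248,209). I'll zoom in on both.

```bash
cat > h.py <<'E'
import numpy as np,cv2
from workcell import telemetry, vision
def K(f):
    F=200/np.tan(np.radians(f['fovy']/2)); return np.array([[F,0,f['cx']],[0,F,f['cy']],[0,0,1]])
def proj(f,X):
    X=np.atleast_2d(X); c=X@np.array(f['R']).T+f['t']; p=c@K(f).T; return p[:,:2]/p[:,2:]
def ray(f,u,v,z):
    d=np.array(f['R']).T@np.linalg.solve(K(f),[u,v,1]); o=-np.array(f['R']).T@f['t']; return o+d*(z-o[2])/d[2]
def crop(f,u,v,w,h,s,name,draw=None):
    im=cv2.resize(f['color'][v:v+h,u:u+w],None,fx=s,fy=s,interpolation=cv2.INTER_CUBIC)
    if draw is not None:
        for p in draw: cv2.circle(im,(int((p[0]-u+.5)*s),int((p[1]-v+.5)*s)),2,(0,255,0),-1)
    cv2.imwrite('pics/'+name,im)
E
python3 - <<'E'
from h import *
s=vision.grab_frame('side');t=vision.grab_frame('top')
a=[cv2.resize(x,None,fx=8,fy=8,interpolation=cv2.INTER_CUBIC) for x in (s['color'][135:195,310:370],t['color'][175:228,348:402][:,:])]
cv2.imwrite('pics/lockS.png',a[0]);cv2.imwrite('pics/lockT.png',a[1])
crop(s,222,225,110,100,7,'boxS.png');crop(t,210,172,75,70,8,'boxT.png')
E
```

```text
(no output)
```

View pics/lockS.png

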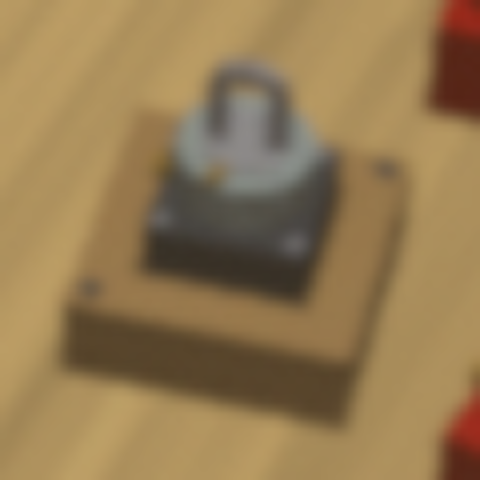

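View pics/lockT.png

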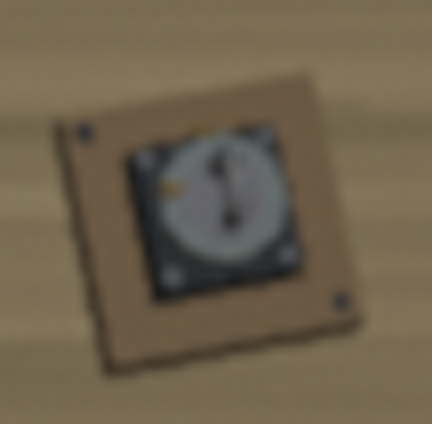

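View pics/boxS.png

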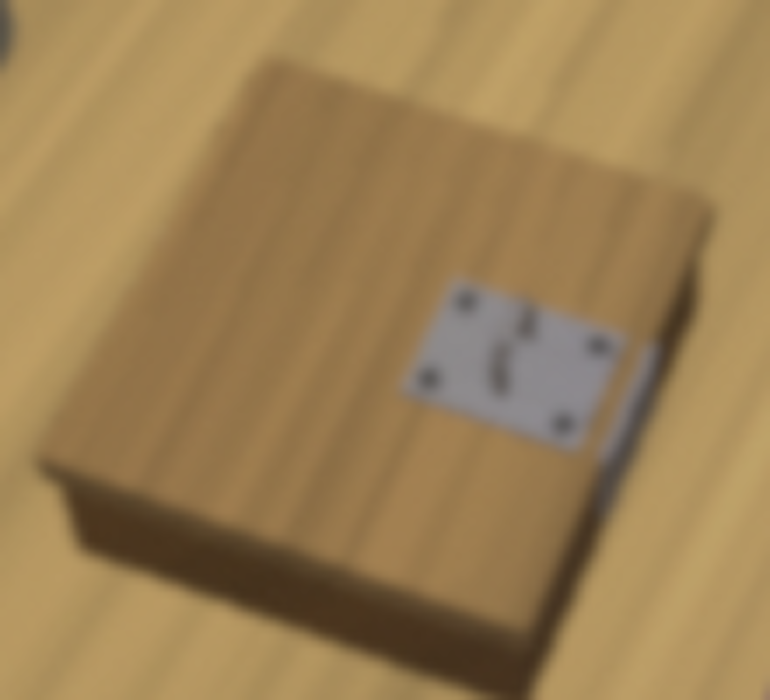

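View pics/boxT.png

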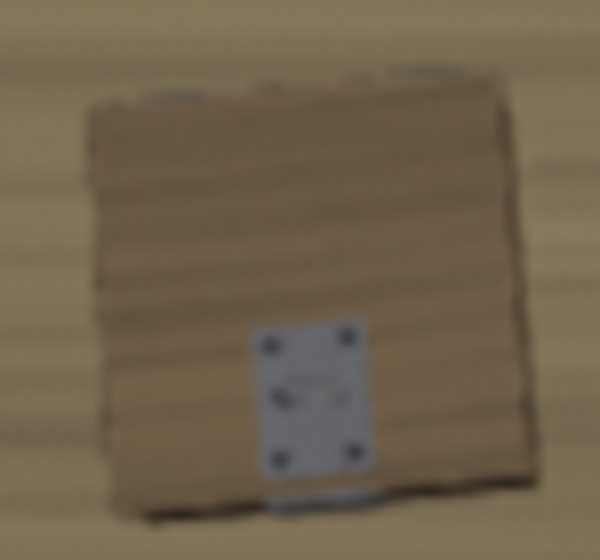

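```bash
cat > fit.py <<'E'
from h import *
from scipy.optimize import least_squares
s=vision.grab_frame('side');t=vision.grab_frame('top')
def px(L,o,k): return (np.array(L,float)+.5)/k-.5+o
def sq(x,y,a,h,z):
    c=np.array([[h,h],[h,-h],[-h,-h],[-h,h]]);R=np.array([[np.cos(a),-np.sin(a)],[np.sin(a),np.cos(a)]])
    return np.c_[c@R.T+[x,y],np.full(4,z)]
def fit(pt,ps,h,z,x0,ordS):
    f=lambda p:np.r_[(proj(t,sq(*p,h,z))-pt).ravel(),(proj(s,sq(*p,h,z))[ordS]-ps).ravel()]
    r=least_squares(f,x0,x_scale=[.1,.1,.1]);return r.x,r.fun.reshape(-1,2)
# top view order: (+x,+y)=upper left, (+x,-y)=upper right, (-x,-y) lower right, (-x,+y) lower left
dt=px([(62,124),(308,72),(360,320),(110,368)],[348,175],8)
ds=px([(138,112),(405,165),(352,360),(68,302)],[310,135],8)
bt=px([(90,105),(500,80),(538,482),(115,515)],[210,172],8)
bs=px([(270,60),(712,205),(528,635),(40,462)],[222,225],7)
for nm,a,b,h,z,x0 in (('dock',dt,ds,.0525,.036,[.55,-.15,.18]),('box',bt,bs,.083,.068,[.5,.2,.05])):
    best=min((fit(a,b,h,z,x0,[(i+k)%4 for i in range(4)]) for k in range(4)),key=lambda q:(q[1]**2).sum())
    print(nm,best[0],np.degrees(best[0][2]));print(best[1].round(1).tolist())
q=lambda f,u,v,o,k,z:ray(f,*px([(u,v)],o,k)[0],z).round(4)
print('ring ctr top',q(t,225,197,[348,175],8,.0795),'side',q(s,245,143,[310,135],8,.0795))
print('crown side',q(s,250,68,[310,135],8,.1125))
print('bar top',q(t,172,188,[348,175],8,.0795),'side',q(s,215,175,[310,135],8,.0795))
print('mark',q(t,203,131,[348,175],8,.058),q(s,163,165,[310,135],8,.058))
print('staple top',q(t,312,378,[210,172],8,.096),'side',q(s,515,332,[222,225],7,.096))
E
python3 fit.py
```

```text
dock [ 0.57663717 -0.17006897  0.18749042] 10.742409626299102
[[-0.4, -0.6], [0.3, -0.1], [0.8, -0.0], [0.2, 0.1], [-0.3, -0.2], [1.0, -0.2], [0.3, 0.8], [-0.7, 0.7]]
box [0.55321612 0.23357316 0.08810457] 5.048020114961861
[[-0.1, 0.2], [0.2, -1.4], [-0.7, -0.4], [-0.5, 0.3], [-0.1, -0.7], [1.4, -0.5], [0.4, 0.7], [-0.5, -0.2]]
ring ctr top [ 0.5771 -0.1704  0.0795] side [ 0.578  -0.1712  0.0795]
crown side [ 0.5789 -0.1735  0.1125]
bar top [ 0.5808 -0.1496  0.0795] side [ 0.5808 -0.1519  0.0795]
mark [ 0.6083 -0.1649  0.058 ] [ 0.6078 -0.1689  0.058 ]
staple top [0.5139 0.2268 0.096 ] side [0.508 0.232 0.096]
```

Emit:
send_rows(moves=[{"x": -12.5, "y": -27.3}, {"x": -12.5, "y": -27.3}, {"x": -12.5, "y": -27.3}, {"x": -12.5, "y": -27.3}, {"x": -12.5, "y": -27.3}, {"x": -12.5, "y": -27.3}, {"x": -12.5, "y": -27.3}, {"x": -12.5, "y": -27.3}])

```text
invalid input
```

Emit:
send_rows(moves=[{"x": -12.5, "y": -27.3}, {"x": -12.5, "y": -27.3}, {"x": -12.5, "y": -27.3}, {"x": -12.5, "y": -27.3}, {"x": -12.5, "y": -27.3}, {"x": -12.5, "y": -27.3}, {"x": -12.5, "y": -27.3}, {"x": -12.5, "y": -27.3}])

```text
invalid input
```

Emit:
send_rows(moves=[{"wz": -7}, {"wz": -7}, {"wz": -7}, {"wz": -7}, {"wz": -7}, {"wz": -7}, {"wz": -7}, {"wz": -7}])

```text
invalid input
```

```bash
cat > st.py <<'E'
from h import *
import sys
from scipy.spatial.transform import Rotation as Ro
o=telemetry.get_obs();q=np.array(o['eef_rot']);R=Ro.from_quat(q[[1,2,3,0]]).as_matrix()
print('t',round(o['clock'],2),'tcp',(o['tcp_pos']*1000).round(1),'phi',np.degrees(np.arctan2(R[1,0],R[0,0])).round(2),'zax',R[:,2].round(4))
print('F',o['contact_force'].round(2),'M',o['moment'].round(3),'w',round(o['gripper_width']*1000,1),'j',o['joint_pos'].round(2))
if len(sys.argv)>1:
    T=np.array(list(map(float,sys.argv[1:4])));print('shift tool mm',(R.T@(T-o['tcp_pos']*1000)).round(1))
E
python3 st.py 577 -170.5 200
```

```text
t 0.3 tcp [ 185.1 -544.3  239.1] phi -71.22 zax [-2.e-04  4.e-04 -1.e+00]
F [0.59 0.16 0.08] M [ 0.012 -0.013  0.015] w 85.3 j [ 1.2   0.71 -0.03  1.48  0.02  0.95 -0.08]
shift tool mm [-227.7 -491.4   39.2]
```

Emit:
send_rows(moves=[{"wx": 0, "wy": 0, "wz": 0, "x": -12.5, "y": -27.3, "z": 0, "claw": 85}])

```text
clock: 0.38
tcp_pos: [0.2031, -0.5262, 0.2389]
eef_rot: [0.001, 0.811, -0.585, -0.001]
contact_force: [0.4, -0.8, -0.6]
gripper_width: 0.085
```

Emit:
send_rows(moves=[{"wx": 0, "wy": 0, "wz": 0, "x": -12.5, "y": -27.3, "z": 0, "claw": 85}, {"wx": 0, "wy": 0, "wz": 0, "x": -12.5, "y": -27.3, "z": 0, "claw": 85}, {"wx": 0, "wy": 0, "wz": 0, "x": -12.5, "y": -27.3, "z": 0, "claw": 85}, {"wx": 0, "wy": 0, "wz": 0, "x": -12.5, "y": -27.3, "z": 0, "claw": 85}, {"wx": 0, "wy": 0, "wz": 0, "x": -12.5, "y": -27.3, "z": 0, "claw": 85}, {"wx": 0, "wy": 0, "wz": 0, "x": -12.5, "y": -27.3, "z": 0, "claw": 85}, {"wx": 0, "wy": 0, "wz": 0, "x": -12.5, "y": -27.3, "z": 0, "claw": 85}, {"wx": 0, "wy": 0, "wz": 0, "x": -12.5, "y": -27.3, "z": 0, "claw": 85}])

```text
clock: 1.05
tcp_pos: [0.3824, -0.3576, 0.2393]
eef_rot: [-0.0, 0.813, -0.582, 0.0]
contact_force: [-1.1, -0.3, -0.9]
gripper_width: 0.0851
```

Emit:
send_rows(moves=[{"wx": 0, "wy": 0, "wz": 0, "x": -12.5, "y": -27.3, "z": 0, "claw": 85}, {"wx": 0, "wy": 0, "wz": 0, "x": -12.5, "y": -27.3, "z": 0, "claw": 85}, {"wx": 0, "wy": 0, "wz": 0, "x": -12.5, "y": -27.3, "z": 0, "claw": 85}, {"wx": 0, "wy": 0, "wz": 0, "x": -12.5, "y": -27.3, "z": 0, "claw": 85}, {"wx": 0, "wy": 0, "wz": 0, "x": -12.5, "y": -27.3, "z": 0, "claw": 85}, {"wx": 0, "wy": 0, "wz": 0, "x": -12.5, "y": -27.3, "z": 0, "claw": 85}, {"wx": 0, "wy": 0, "wz": 0, "x": -12.5, "y": -27.3, "z": 0, "claw": 85}, {"wx": 0, "wy": 0, "wz": 0, "x": -12.5, "y": -27.3, "z": 0, "claw": 85}])

```text
clock: 1.72
tcp_pos: [0.557, -0.1925, 0.2393]
eef_rot: [-0.0, 0.813, -0.582, -0.0]
contact_force: [0.1, -0.4, 0.0]
gripper_width: 0.0851
```

Emit:
send_rows(moves=[{"wx": 0, "wy": 0, "wz": -7, "x": 0, "y": 0, "z": 0, "claw": 85}, {"wx": 0, "wy": 0, "wz": -7, "x": 0, "y": 0, "z": 0, "claw": 85}, {"wx": 0, "wy": 0, "wz": -7, "x": 0, "y": 0, "z": 0, "claw": 85}, {"wx": 0, "wy": 0, "wz": -7, "x": 0, "y": 0, "z": 0, "claw": 85}, {"wx": 0, "wy": 0, "wz": -7, "x": 0, "y": 0, "z": 0, "claw": 85}, {"wx": 0, "wy": 0, "wz": -7, "x": 0, "y": 0, "z": 0, "claw": 85}, {"wx": 0, "wy": 0, "wz": -7, "x": 0, "y": 0, "z": 0, "claw": 85}, {"wx": 0, "wy": 0, "wz": -7, "x": 0, "y": 0, "z": 0, "claw": 85}])

```text
clock: 2.38
tcp_pos: [0.5561, -0.1938, 0.2393]
eef_rot: [-0.0, 0.992, -0.129, -0.0]
contact_force: [0.1, -0.1, -0.7]
gripper_width: 0.0851
```

```bash
python3 st.py 577 -170.5 200
```

```text
t 2.38 tcp [ 556.1 -193.8  239.3] phi -14.88 zax [-0.e+00  1.e-04 -1.e+00]
F [ 0.14 -0.09 -0.66] M [0.066 0.059 0.038] w 85.1 j [ 0.4   0.73 -0.23  1.43  0.19  1.   -0.14]
shift tool mm [ 14.2 -27.9  39.3]
```

Emit:
send_rows(moves=[{"wx": 0, "wy": 0, "wz": 0, "x": 7.1, "y": -14, "z": 15, "claw": 85}, {"wx": 0, "wy": 0, "wz": 0, "x": 7.1, "y": -14, "z": 24, "claw": 85}, {"wx": 0, "wy": 0, "wz": -7, "x": 0, "y": 0, "z": 0, "claw": 85}, {"wx": 0, "wy": 0, "wz": 0, "x": 0, "y": 0, "z": 0, "claw": 85}])

```text
clock: 2.72
tcp_pos: [0.577, -0.1698, 0.1992]
eef_rot: [-0.0, 0.998, -0.068, -0.001]
contact_force: [-0.3, -0.3, 0.1]
gripper_width: 0.0849
```

```bash
python3 st.py 577 -170.5 140
python3 - <<'E'
from h import *
o=telemetry.get_obs()
for n,c in (('side',(280,80,120,110)),('top',(330,150,110,90))):
    f=vision.grab_frame(n); p=o['tcp_pos']; crop(f,*c,6,n+'1.png',proj(f,[p,[.577,-.1705,.1165],[.577,-.1705,.0795]]))
E
```

```text
t 2.72 tcp [ 577.  -169.8  199.2] phi -7.81 zax [-1.8e-03  8.0e-04 -1.0e+00]
F [-0.33 -0.34  0.06] M [-0.016 -0.057  0.044] w 84.9 j [ 0.36  0.8  -0.26  1.43  0.23  0.94 -0.1 ]
shift tool mm [ 0.2  0.7 59.2]
```

View pics/side1.png

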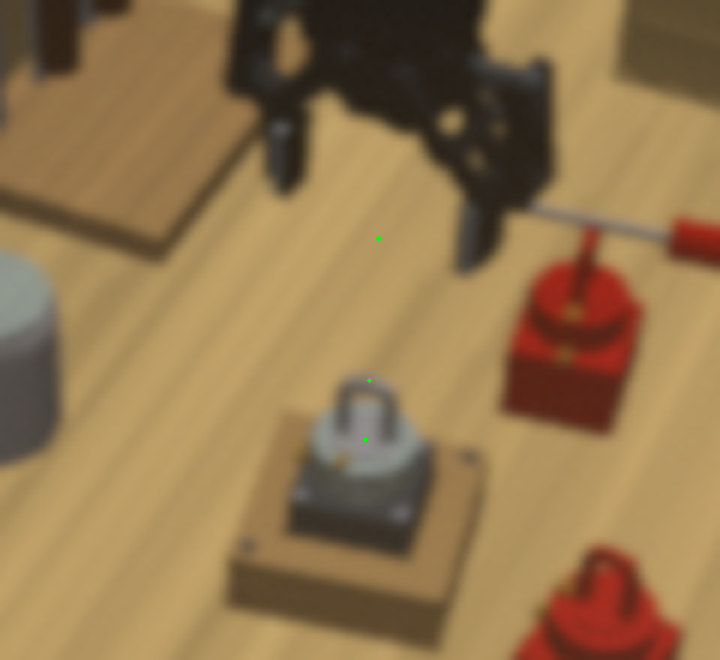

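View pics/top1.png

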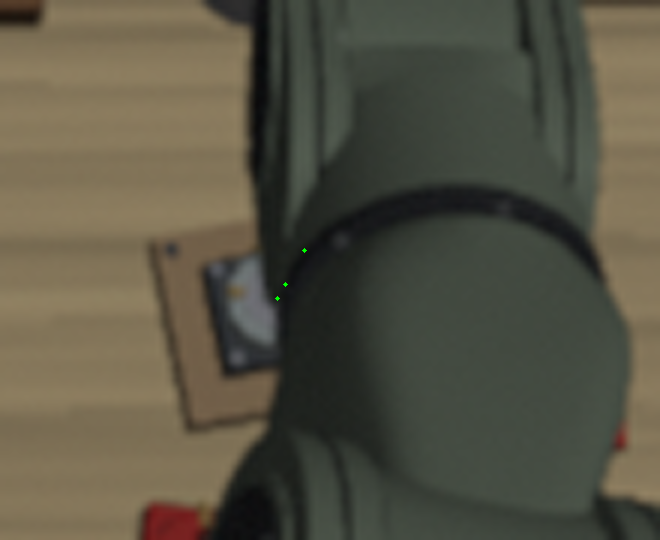

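Emit:
send_rows(moves=[{"wx": 0, "wy": 0, "wz": 0, "x": 0, "y": 0.5, "z": 25, "claw": 85}, {"wx": 0, "wy": 0, "wz": 0, "x": 0, "y": 0, "z": 25, "claw": 85}, {"wx": 0, "wy": 0, "wz": 0, "x": 0, "y": 0, "z": 25, "claw": 85}, {"wx": 0, "wy": 0, "wz": 0, "x": 0, "y": 0, "z": 25, "claw": 85}, {"wx": 0, "wy": 0, "wz": 0, "x": 0, "y": 0, "z": 20, "claw": 85}, {"wx": 0, "wy": 0, "wz": 0, "x": 0, "y": 0, "z": 12, "claw": 70}, {"wx": 0, "wy": 0, "wz": 0, "x": 0, "y": 0, "z": 0, "claw": 62}, {"wx": 0, "wy": 0, "wz": 0, "x": 0, "y": 0, "z": 0, "claw": 62}], squeeze=25)

```text
clock: 3.48
tcp_pos: [0.5773, -0.1713, 0.0691]
eef_rot: [0.0, 0.997, -0.073, 0.0]
contact_force: [0.4, 0.1, -0.0]
gripper_width: 0.0619
```

```bash
python3 st.py 577 -170.5 66
python3 - <<'E'
from h import *
o=telemetry.get_obs()
for n,c in (('side',(300,110,80,80)),):
    f=vision.grab_frame(n); p=o['tcp_pos']; crop(f,*c,7,n+'2.png')
E
```

```text
t 3.48 tcp [ 577.3 -171.3   69.1] phi -8.32 zax [ 5.e-04 -3.e-04 -1.e+00]
F [ 0.4   0.06 -0.04] M [ 0.003 -0.012 -0.031] w 61.9 j [ 0.34  0.98 -0.21  1.54  0.28  0.66 -0.15]
shift tool mm [-0.4 -0.7  3.1]
```

View pics/side2.png

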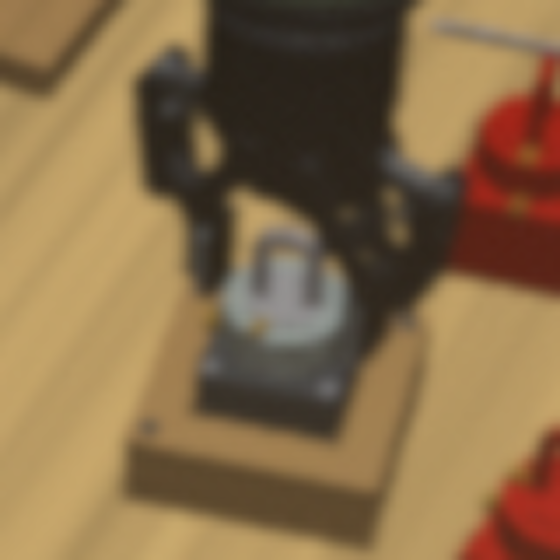

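The fingers straddle the ring, with tips at about (205,285) and (375,355) in the crop and the shackle between them. I'll go down 3 mm and close.

Emit:
send_rows(moves=[{"wx": 0, "wy": 0, "wz": 0, "x": -0.3, "y": -0.7, "z": 3, "claw": 62}, {"wx": 0, "wy": 0, "wz": 0, "x": 0, "y": 0, "z": 0, "claw": 45}, {"wx": 0, "wy": 0, "wz": 0, "x": 0, "y": 0, "z": 0, "claw": 45}, {"wx": 0, "wy": 0, "wz": 0, "x": 0, "y": 0, "z": 0, "claw": 45}], squeeze=30)

```text
clock: 3.87
tcp_pos: [0.5774, -0.1703, 0.0662]
eef_rot: [0.0, 0.997, -0.072, 0.001]
contact_force: [0.1, 1.0, 6.7]
gripper_width: 0.0488
```

```bash
python3 st.py 577 -170.5 66
```

```text
t 3.87 tcp [ 577.4 -170.3   66.2] phi -8.24 zax [ 1.4e-03 -2.0e-04 -1.0e+00]
F [0.07 1.02 6.74] M [ 0.107  0.087 -0.039] w 48.8 j [ 0.33  0.98 -0.21  1.54  0.29  0.65 -0.16]
shift tool mm [-0.3  0.3  0.2]
```

Emit:
send_rows(moves=[{"wx": 0, "wy": 0, "wz": 0, "x": 0, "y": 0, "z": 0, "claw": 58}, {"wx": 0, "wy": 0, "wz": 0, "x": 0, "y": 0, "z": -1.5, "claw": 58}, {"wx": 0, "wy": 0, "wz": 0, "x": 0, "y": 0, "z": 0, "claw": 45}, {"wx": 0, "wy": 0, "wz": 0, "x": 0, "y": 0, "z": 0, "claw": 45}, {"wx": 0, "wy": 0, "wz": 0, "x": 0, "y": 0, "z": 0, "claw": 45}], squeeze=30)

```text
clock: 4.28
tcp_pos: [0.5772, -0.1703, 0.0674]
eef_rot: [0.0, 0.997, -0.072, 0.0]
contact_force: [-0.2, -0.5, 8.7]
gripper_width: 0.0488
```

```bash
python3 st.py 577 -170.5 66
```

```text
t 4.28 tcp [ 577.2 -170.3   67.4] phi -8.23 zax [ 9.e-04 -2.e-04 -1.e+00]
F [-0.24 -0.5   8.67] M [0.069 0.27  0.015] w 48.8 j [ 0.33  0.98 -0.21  1.54  0.29  0.65 -0.16]
shift tool mm [-0.2  0.2  1.4]
```

Emit:
send_rows(moves=[{"wx": 0, "wy": 0, "wz": 4, "x": 0, "y": 0, "z": -0.5, "claw": 45}, {"wx": 0, "wy": 0, "wz": 4, "x": 0, "y": 0, "z": 0, "claw": 45}, {"wx": 0, "wy": 0, "wz": 4, "x": 0, "y": 0, "z": 0, "claw": 45}])

```text
clock: 4.53
tcp_pos: [0.5769, -0.1705, 0.0675]
eef_rot: [0.0, 0.984, -0.177, 0.0]
contact_force: [-0.4, -0.9, 2.4]
gripper_width: 0.0489
```

```bash
python3 st.py
```

```text
t 4.53 tcp [ 576.9 -170.5   67.5] phi -20.42 zax [ 1.e-04 -2.e-04 -1.e+00]
F [-0.44 -0.88  2.45] M [-0.151  0.303  0.064] w 48.9 j [ 0.31  0.98 -0.15  1.54  0.21  0.64 -0.3 ]
```

Emit:
send_rows(moves=[{"wx": 0, "wy": 0, "wz": 4, "x": 0, "y": 0, "z": 0, "claw": 45}, {"wx": 0, "wy": 0, "wz": 4, "x": 0, "y": 0, "z": 0, "claw": 45}])

```text
clock: 4.7
tcp_pos: [0.5769, -0.1705, 0.0675]
eef_rot: [0.0, 0.969, -0.246, 0.0]
contact_force: [-0.4, -1.2, 2.2]
gripper_width: 0.0487
```

```bash
python3 st.py
```

```text
t 4.7 tcp [ 576.9 -170.5   67.5] phi -28.43 zax [ 0.e+00 -2.e-04 -1.e+00]
F [-0.37 -1.24  2.17] M [-0.168  0.238 -0.011] w 48.7 j [ 0.29  0.98 -0.11  1.54  0.16  0.63 -0.4 ]
```

Emit:
send_rows(moves=[{"wx": 0, "wy": 0, "wz": 4, "x": 0, "y": 0, "z": 0, "claw": 45}, {"wx": 0, "wy": 0, "wz": 4, "x": 0, "y": 0, "z": 0, "claw": 45}])

```text
clock: 4.87
tcp_pos: [0.5769, -0.1705, 0.0675]
eef_rot: [0.0, 0.95, -0.313, 0.0]
contact_force: [-0.4, -1.5, 2.3]
gripper_width: 0.0487
```

```bash
python3 st.py;python3 - <<'E'
from h import *
f=vision.grab_frame('side'); crop(f,300,110,80,80,7,'side3.png')
f=vision.grab_frame('top'); crop(f,340,165,70,70,7,'top3.png')
E
```

```text
t 4.87 tcp [ 576.9 -170.5   67.5] phi -36.43 zax [ 1.e-04 -3.e-04 -1.e+00]
F [-0.35 -1.46  2.29] M [-0.191  0.268  0.039] w 48.7 j [ 0.27  0.98 -0.08  1.54  0.11  0.63 -0.5 ]
```

View pics/side3.png

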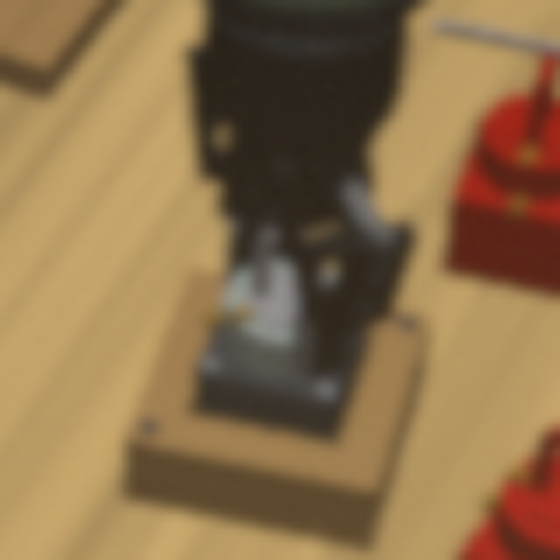

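View pics/top3.png

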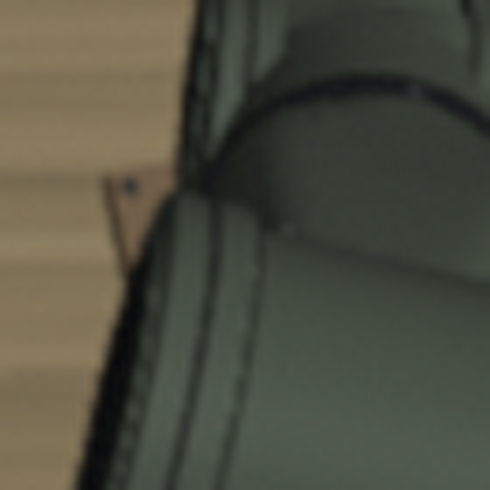

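The brass bar moved from (260,325) to about (238,315), toward the mark at (213,318), so the ring is turning. 28° are done and about 44° remain.

Emit:
send_rows(moves=[{"wx": 0, "wy": 0, "wz": 4, "x": 0, "y": 0, "z": 0, "claw": 45}, {"wx": 0, "wy": 0, "wz": 4, "x": 0, "y": 0, "z": 0, "claw": 45}])

```text
clock: 5.13
tcp_pos: [0.5769, -0.1704, 0.0675]
eef_rot: [-0.0, 0.926, -0.376, 0.0]
contact_force: [-1.5, -1.1, 4.4]
gripper_width: 0.0489
```

```bash
python3 st.py
```

```text
t 5.13 tcp [ 576.9 -170.4   67.5] phi -44.23 zax [ 1.e-04  0.e+00 -1.e+00]
F [-1.54 -1.15  4.35] M [-0.171  0.247  0.049] w 48.9 j [ 0.26  0.98 -0.04  1.54  0.06  0.62 -0.59]
```

Emit:
send_rows(moves=[{"wx": 0, "wy": 0, "wz": 4, "x": 0, "y": 0, "z": 0, "claw": 45}, {"wx": 0, "wy": 0, "wz": 4, "x": 0, "y": 0, "z": 0, "claw": 45}])

```text
clock: 5.3
tcp_pos: [0.5769, -0.1704, 0.0675]
eef_rot: [0.0, 0.898, -0.44, 0.0]
contact_force: [-1.1, -1.0, 3.4]
gripper_width: 0.0486
```

```bash
python3 st.py
```

```text
t 5.3 tcp [ 576.9 -170.4   67.5] phi -52.26 zax [ 1.e-04 -1.e-04 -1.e+00]
F [-1.12 -1.01  3.41] M [-0.233  0.325 -0.051] w 48.6 j [ 0.24  0.98 -0.01  1.54  0.01  0.62 -0.69]
```

Emit:
send_rows(moves=[{"wx": 0, "wy": 0, "wz": 4, "x": 0, "y": 0, "z": 0, "claw": 45}, {"wx": 0, "wy": 0, "wz": 4, "x": 0, "y": 0, "z": 0, "claw": 45}])

```text
clock: 5.47
tcp_pos: [0.5769, -0.1704, 0.0675]
eef_rot: [0.0, 0.865, -0.502, 0.0]
contact_force: [-1.0, -1.1, 4.1]
gripper_width: 0.0487
```

```bash
python3 st.py
```

```text
t 5.47 tcp [ 576.9 -170.4   67.5] phi -60.26 zax [ 1.e-04 -1.e-04 -1.e+00]
F [-1.03 -1.15  4.12] M [-0.213  0.252  0.094] w 48.7 j [ 0.22  0.98  0.03  1.54 -0.04  0.62 -0.78]
```

Emit:
send_rows(moves=[{"wx": 0, "wy": 0, "wz": 4, "x": 0, "y": 0, "z": 0, "claw": 45}, {"wx": 0, "wy": 0, "wz": 4, "x": 0, "y": 0, "z": 0, "claw": 45}])

```text
clock: 5.63
tcp_pos: [0.5769, -0.1704, 0.0675]
eef_rot: [0.0, 0.828, -0.561, 0.0]
contact_force: [-1.0, -1.4, 3.9]
gripper_width: 0.049
```

```bash
python3 st.py
```

```text
t 5.63 tcp [ 576.9 -170.4   67.5] phi -68.25 zax [ 1.e-04 -0.e+00 -1.e+00]
F [-1.04 -1.42  3.9 ] M [-0.201  0.221  0.064] w 49.0 j [ 0.2   0.98  0.06  1.54 -0.09  0.62 -0.88]
```

Emit:
send_rows(moves=[{"wx": 0, "wy": 0, "wz": 4, "x": 0, "y": 0, "z": 0, "claw": 45}, {"wx": 0, "wy": 0, "wz": 4, "x": 0, "y": 0, "z": 0, "claw": 45}, {"wx": 0, "wy": 0, "wz": 4, "x": 0, "y": 0, "z": 0, "claw": 45}])

```text
clock: 5.88
tcp_pos: [0.5768, -0.1704, 0.0675]
eef_rot: [0.0, 0.765, -0.645, -0.0]
contact_force: [-1.2, -1.0, 3.1]
gripper_width: 0.049
```

```bash
python3 st.py;python3 - <<'E'
from h import *
f=vision.grab_frame('side'); crop(f,300,110,80,80,7,'side4.png')
E
```

```text
t 5.88 tcp [ 576.8 -170.4   67.5] phi -80.26 zax [-0.  0. -1.]
F [-1.2  -0.96  3.11] M [-0.177  0.226 -0.04 ] w 49.0 j [ 0.18  0.98  0.12  1.55 -0.17  0.62 -1.02]
```

View pics/side4.png

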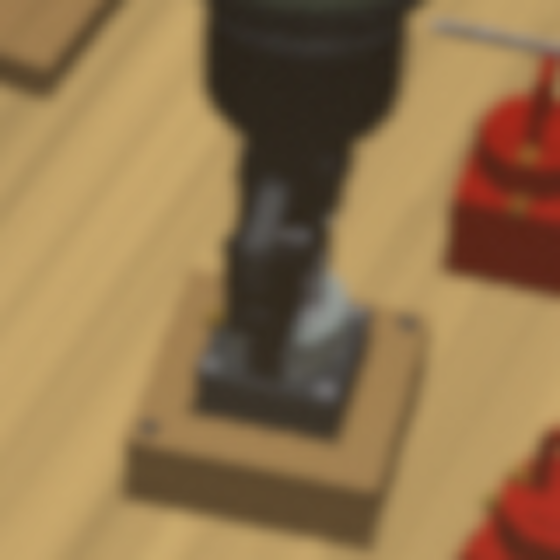

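The z moment changed sign three times (phi about -28, -52 and -80), which fits three clicks. I'll release, rise and check the bar.

Emit:
send_rows(moves=[{"wx": 0, "wy": 0, "wz": 0, "x": 0, "y": 0, "z": 0, "claw": 70}, {"wx": 0, "wy": 0, "wz": 0, "x": 0, "y": 0, "z": 0, "claw": 70}, {"wx": 0, "wy": 0, "wz": 0, "x": 0, "y": 0, "z": -10, "claw": 70}, {"wx": 0, "wy": 0, "wz": 0, "x": 0, "y": 0, "z": -30, "claw": 70}, {"wx": 0, "wy": 0, "wz": 0, "x": 0, "y": 0, "z": -35, "claw": 60}, {"wx": 0, "wy": 0, "wz": 0, "x": 0, "y": 0, "z": -35, "claw": 60}, {"wx": 0, "wy": 0, "wz": 0, "x": 0, "y": 0, "z": 0, "claw": 60}])

```text
clock: 6.52
tcp_pos: [0.5788, -0.1711, 0.1841]
eef_rot: [-0.002, 0.765, -0.644, 0.004]
contact_force: [0.8, -0.1, 1.0]
gripper_width: 0.0603
```

```bash
python3 st.py 577 -170.5 101.5;python3 - <<'E'
from h import *
f=vision.grab_frame('side')
a=np.radians(10.7);ax=np.array([np.cos(a),np.sin(a),0]);c=np.array([.577,-.1705,0])
crop(f,315,130,50,55,10,'side5.png',proj(f,[c+[0,0,.1165],c+ax*.021+[0,0,.0795],c+ax*.03+[0,0,.058]]))
crop(f,315,130,50,55,10,'side5b.png')
E
```

```text
t 6.52 tcp [ 578.8 -171.1  184.1] phi -80.12 zax [ 0.0081 -0.0023 -1.    ]
F [ 0.85 -0.1   0.99] M [ 0.002 -0.048  0.013] w 60.3 j [ 0.16  0.82  0.15  1.46 -0.15  0.87 -1.04]
shift tool mm [-1.2  2.3 82.6]
```

View pics/side5.png

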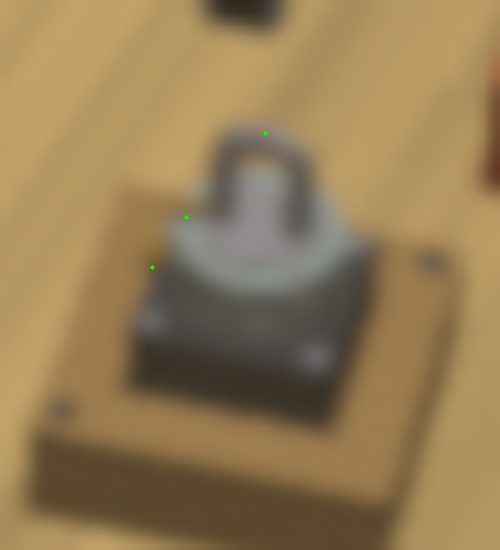

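View pics/side5b.png

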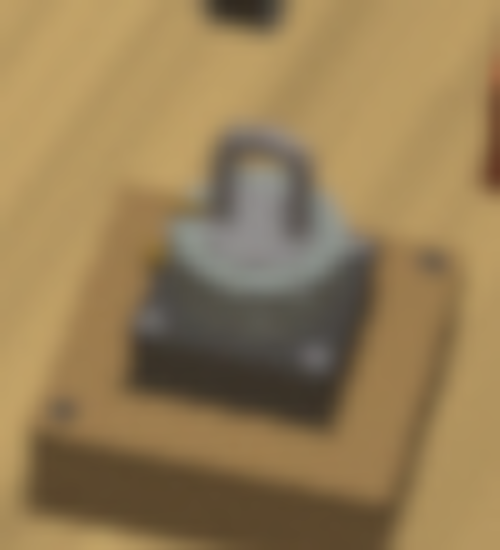

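Run:
```python
from h import *
f=vision.grab_frame('side')
c=np.array([.577,-.1705,.0795])
for d in (48,24,0,-24):
  for r in (.017,.021):
    a=np.radians(10.7+d);p=proj(f,c+r*np.array([np.cos(a),np.sin(a),0]))[0]
    print(d,r,((p-[315,130]+.5)*10).round(), f['color'][int(round(p[1])),int(round(p[0]))])
im=f['color'].astype(int)[145:162,327:352]
sat=im[...,2]-im[...,0]
print('cols from 327');
for i,r in enumerate(sat): print(145+i,r.tolist())
```

```text
48 0.017 [209. 255.] [133 140 136]
48 0.021 [197. 260.] [130 138 133]
24 0.017 [199. 238.] [138 146 142]
24 0.021 [185. 239.] [133 143 139]
0 0.017 [200. 221.] [126 136 136]
0 0.021 [186. 218.] [ 93 120 133]
-24 0.017 [211. 205.] [ 85  96 102]
-24 0.021 [200. 199.] [108 138 151]
cols from 327
145 [83, 85, 87, 88, 88, 90, 89, 85, 72, 48, 27, 24, 32, 36, 34, 26, 21, 23, 38, 60, 77, 84, 86, 87, 87]
146 [85, 86, 88, 88, 89, 89, 88, 83, 67, 42, 22, 24, 34, 38, 38, 33, 24, 19, 29, 53, 75, 85, 86, 87, 86]
147 [85, 85, 87, 88, 89, 88, 84, 75, 58, 34, 18, 14, 16, 17, 18, 18, 16, 14, 25, 49, 72, 84, 87, 87, 87]
148 [82, 83, 84, 86, 86, 83, 73, 57, 40, 24, 13, 8, 6, 6, 5, 6, 8, 11, 20, 38, 60, 76, 85, 87, 86]
149 [80, 80, 81, 82, 82, 76, 62, 43, 27, 17, 11, 7, 4, 4, 4, 5, 6, 9, 13, 20, 37, 60, 78, 85, 85]
150 [80, 78, 79, 79, 77, 71, 61, 45, 30, 17, 10, 7, 5, 4, 5, 5, 7, 9, 8, 9, 17, 39, 66, 81, 83]
151 [78, 78, 78, 75, 65, 51, 40, 33, 23, 14, 10, 6, 5, 4, 4, 6, 7, 9, 8, 5, 8, 24, 50, 72, 81]
152 [78, 78, 77, 71, 52, 28, 15, 10, 9, 8, 7, 5, 5, 3, 4, 4, 7, 9, 7, 4, 3, 11, 32, 57, 71]
153 [77, 78, 78, 73, 50, 20, 6, 4, 4, 5, 5, 4, 4, 4, 5, 4, 6, 8, 6, 4, 1, 3, 15, 34, 49]
154 [78, 79, 79, 76, 52, 19, 5, 3, 3, 4, 5, 4, 4, 4, 4, 4, 5, 5, 3, 2, 1, 2, 6, 13, 24]
155 [77, 76, 76, 70, 47, 19, 6, 3, 3, 3, 3, 4, 4, 4, 4, 4, 4, 3, 2, 1, 0, 1, 4, 7, 15]
156 [77, 75, 67, 54, 35, 16, 8, 6, 4, 2, 2, 3, 3, 4, 4, 3, 3, 1, 1, 0, 1, 3, 6, 7, 18]
157 [77, 73, 59, 38, 19, 13, 11, 8, 6, 4, 2, 2, 2, 2, 2, 1, 2, 2, 2, 3, 4, 7, 8, 10, 22]
158 [77, 70, 53, 28, 12, 11, 11, 11, 9, 7, 5, 5, 3, 2, 1, 2, 3, 4, 5, 6, 9, 10, 9, 11, 23]
159 [75, 65, 44, 20, 10, 10, 11, 13, 12, 11, 10, 8, 7, 6, 6, 6, 7, 7, 8, 10, 11, 10, 9, 12, 26]
160 [71, 56, 31, 12, 7, 9, 10, 11, 12, 12, 11, 11, 10, 10, 10, 10, 11, 11, 11, 11, 11, 9, 9, 14, 31]
161 [66, 42, 18, 7, 5, 7, 9, 10, 12, 11, 12, 12, 12, 12, 11, 12, 11, 12, 11, 11, 10, 8, 9, 18, 37]
```

Emit:
send_rows(moves=[{"wx": 0, "wy": 0, "wz": 0, "x": 35, "y": 15, "z": 0, "claw": 60}, {"wx": 0, "wy": 0, "wz": 0, "x": 35, "y": 15, "z": 0, "claw": 60}, {"wx": 0, "wy": 0, "wz": 0, "x": 35, "y": 15, "z": 0, "claw": 60}, {"wx": 0, "wy": 0, "wz": 0, "x": 15, "y": 15, "z": 0, "claw": 60}])

```text
clock: 6.95
tcp_pos: [0.5364, -0.3031, 0.1764]
eef_rot: [0.001, 0.764, -0.645, -0.0]
contact_force: [-0.8, -0.9, 0.1]
gripper_width: 0.0599
```

```bash
python3 st.py 577 -170.5 101.5;python3 - <<'E'
from h import *
f=vision.grab_frame('top'); crop(f,345,172,60,60,10,'top6.png')
E
```

```text
t 6.95 tcp [ 536.4 -303.1  176.4] phi -80.33 zax [-0.0018 -0.0013 -1.    ]
F [-0.84 -0.86  0.14] M [-0.028  0.042  0.046] w 59.9 j [ 0.4   0.85  0.13  1.41 -0.12  0.9  -0.84]
shift tool mm [-123.9  -62.5   74.6]
```

View pics/top6.png

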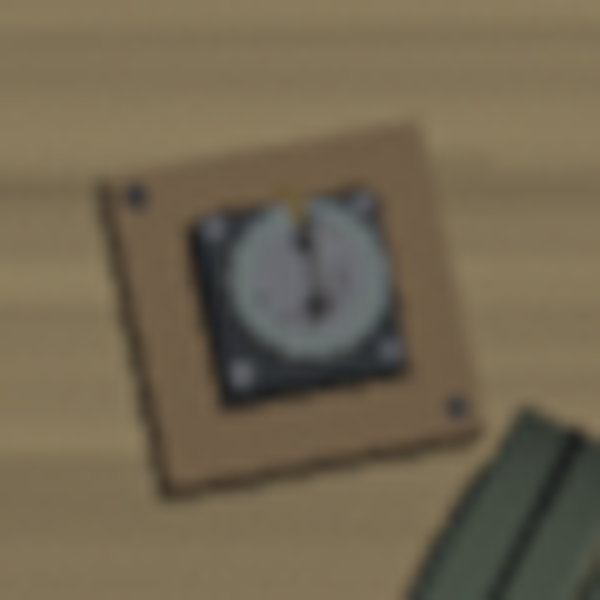

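The top view shows the bar at (297,210) in line with the mark at (288,192) and the shackle plane, so the ring is at 0. I'll go back over the shackle.

Emit:
send_rows(moves=[{"wx": 0, "wy": 0, "wz": 0, "x": -31, "y": -15.6, "z": 0, "claw": 45}, {"wx": 0, "wy": 0, "wz": 0, "x": -31, "y": -15.6, "z": 0, "claw": 45}, {"wx": 0, "wy": 0, "wz": 0, "x": -31, "y": -15.6, "z": 0, "claw": 45}, {"wx": 0, "wy": 0, "wz": -0.8, "x": -31, "y": -15.6, "z": 0, "claw": 45}, {"wx": 0, "wy": 0, "wz": 0, "x": 0, "y": 0, "z": 0, "claw": 45}, {"wx": 0, "wy": 0, "wz": 0, "x": 0, "y": 0, "z": 0, "claw": 45}])

```text
clock: 7.5
tcp_pos: [0.5788, -0.1636, 0.1767]
eef_rot: [-0.0, 0.771, -0.637, -0.001]
contact_force: [-0.0, -1.2, -0.0]
gripper_width: 0.0444
```

```bash
python3 st.py 577 -170.5 98
```

```text
t 7.5 tcp [ 578.8 -163.6  176.7] phi -79.17 zax [-0.0012  0.0011 -1.    ]
F [-0.   -1.23 -0.01] M [-0.072 -0.026 -0.05 ] w 44.4 j [ 0.15  0.83  0.15  1.46 -0.14  0.86 -1.03]
shift tool mm [ 6.6  3.  78.7]
```

Emit:
send_rows(moves=[{"wx": 0, "wy": 0, "wz": 0, "x": 6.6, "y": 3, "z": 0, "claw": 40}, {"wx": 0, "wy": 0, "wz": 0, "x": 0, "y": 0, "z": 20, "claw": 40}, {"wx": 0, "wy": 0, "wz": 0, "x": 0, "y": 0, "z": 20, "claw": 40}, {"wx": 0, "wy": 0, "wz": 0, "x": 0, "y": 0, "z": 20, "claw": 40}, {"wx": 0, "wy": 0, "wz": 0, "x": 0, "y": 0, "z": 14, "claw": 30}, {"wx": 0, "wy": 0, "wz": 0, "x": 0, "y": 0, "z": 4.7, "claw": 30}, {"wx": 0, "wy": 0, "wz": 0, "x": 0, "y": 0, "z": 0, "claw": 30}])

```text
clock: 8.08
tcp_pos: [0.5759, -0.1741, 0.0977]
eef_rot: [0.001, 0.769, -0.639, -0.001]
contact_force: [0.4, -0.3, 0.8]
gripper_width: 0.0298
```

```bash
python3 st.py 577 -170.5 98;python3 - <<'E'
from h import *
f=vision.grab_frame('side'); crop(f,310,110,60,75,8,'side7.png')
E
```

```text
t 8.08 tcp [ 575.9 -174.1   97.7] phi -79.5 zax [-2.e-03  2.e-04 -1.e+00]
F [ 0.42 -0.35  0.79] M [-0.007  0.002  0.031] w 29.8 j [ 0.18  0.94  0.13  1.53 -0.16  0.69 -1.01]
shift tool mm [-3.4 -1.7 -0.3]
```

View pics/side7.png

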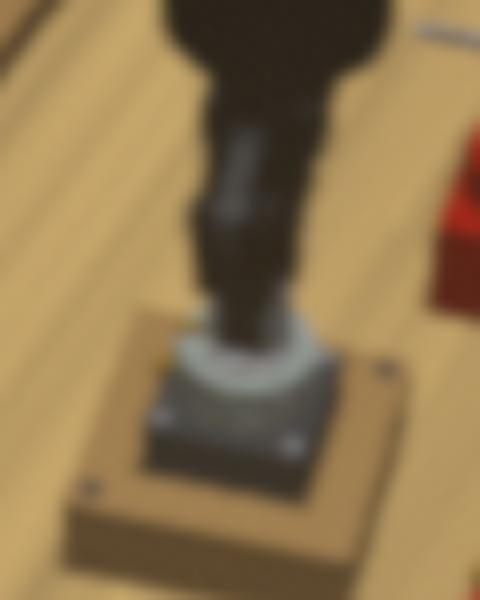

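Emit:
send_rows(moves=[{"wx": 0, "wy": 0, "wz": 0, "x": -3, "y": -1.6, "z": 0, "claw": 30}, {"wx": 0, "wy": 0, "wz": 0, "x": 0, "y": 0, "z": 0, "claw": 30}, {"wx": 0, "wy": 0, "wz": 0, "x": 0, "y": 0, "z": 0, "claw": 30}])

```text
clock: 8.38
tcp_pos: [0.5782, -0.1696, 0.0993]
eef_rot: [-0.0, 0.769, -0.639, 0.0]
contact_force: [-0.9, -0.3, -0.2]
gripper_width: 0.0298
```

```bash
python3 st.py 577 -170.5 98
```

```text
t 8.38 tcp [ 578.2 -169.6   99.3] phi -79.4 zax [ 1.e-03 -1.e-04 -1.e+00]
F [-0.91 -0.34 -0.19] M [-0.019 -0.028  0.015] w 29.8 j [ 0.17  0.94  0.13  1.53 -0.16  0.69 -1.01]
shift tool mm [0.7 1.3 1.3]
```

Emit:
send_rows(moves=[{"wx": 0, "wy": 0, "wz": 0, "x": 0, "y": 0, "z": 0, "claw": 4}, {"wx": 0, "wy": 0, "wz": 0, "x": 0, "y": 0, "z": 0, "claw": 4}, {"wx": 0, "wy": 0, "wz": 0, "x": 0, "y": 0, "z": 0, "claw": 4}, {"wx": 0, "wy": 0, "wz": 0, "x": 0, "y": 0, "z": 0, "claw": 4}], squeeze=70)

```text
clock: 8.72
tcp_pos: [0.578, -0.1697, 0.099]
eef_rot: [-0.0, 0.769, -0.639, 0.0]
contact_force: [-1.1, 0.2, 5.7]
gripper_width: 0.0065
```

```bash
python3 st.py 577 -170.5 98
```

```text
t 8.72 tcp [ 578.  -169.7   99. ] phi -79.41 zax [ 6.e-04 -1.e-04 -1.e+00]
F [-1.11  0.24  5.68] M [0.103 0.108 0.023] w 6.5 j [ 0.17  0.94  0.13  1.53 -0.16  0.69 -1.01]
shift tool mm [0.6 1.2 1. ]
```

Emit:
send_rows(moves=[{"wx": 0, "wy": 0, "wz": 0, "x": 0, "y": 0, "z": -2, "claw": 4}, {"wx": 0, "wy": 0, "wz": 0, "x": 0, "y": 0, "z": -2, "claw": 4}, {"wx": 0, "wy": 0, "wz": 0, "x": 0, "y": 0, "z": -2, "claw": 4}, {"wx": 0, "wy": 0, "wz": 0, "x": 0, "y": 0, "z": -2, "claw": 4}])

```text
clock: 9.05
tcp_pos: [0.5779, -0.1697, 0.1068]
eef_rot: [-0.0, 0.769, -0.639, 0.0]
contact_force: [1.1, -1.0, -1.9]
gripper_width: 0.0058
```

```bash
python3 st.py
```

```text
t 9.05 tcp [ 577.9 -169.7  106.8] phi -79.42 zax [ 1.e-04  0.e+00 -1.e+00]
F [ 1.14 -1.02 -1.86] M [-0.113 -0.315  0.037] w 5.8 j [ 0.17  0.92  0.13  1.52 -0.16  0.7  -1.02]
```

Emit:
send_rows(moves=[{"wx": 0, "wy": 0, "wz": 0, "x": 0, "y": 0, "z": -2, "claw": 4}, {"wx": 0, "wy": 0, "wz": 0, "x": 0, "y": 0, "z": -2, "claw": 4}, {"wx": 0, "wy": 0, "wz": 0, "x": 0, "y": 0, "z": -2, "claw": 4}, {"wx": 0, "wy": 0, "wz": 0, "x": 0, "y": 0, "z": -2, "claw": 4}, {"wx": 0, "wy": 0, "wz": 0, "x": 0, "y": 0, "z": -2, "claw": 4}, {"wx": 0, "wy": 0, "wz": 0, "x": 0, "y": 0, "z": -2, "claw": 4}])

```text
clock: 9.55
tcp_pos: [0.5778, -0.1697, 0.1188]
eef_rot: [-0.0, 0.769, -0.639, -0.0]
contact_force: [0.9, 0.1, -0.9]
gripper_width: 0.0057
```

```bash
python3 st.py;python3 - <<'E'
from h import *
f=vision.grab_frame('side'); crop(f,310,110,60,75,8,'side8.png')
E
```

```text
t 9.55 tcp [ 577.8 -169.7  118.8] phi -79.42 zax [-0.e+00  1.e-04 -1.e+00]
F [ 0.93  0.05 -0.93] M [-0.174 -0.371 -0.013] w 5.7 j [ 0.17  0.91  0.13  1.51 -0.16  0.73 -1.02]
```

View pics/side8.png

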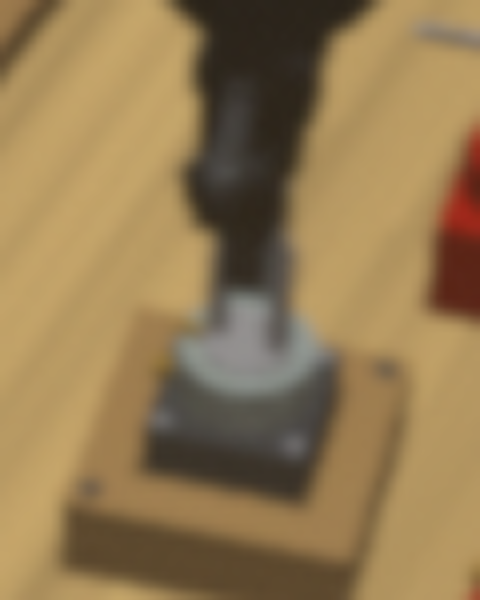

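The shackle is sliding out about 20 mm, the body is still seated and the pull is about 1 N. I'll continue to the stop and lift.

Emit:
send_rows(moves=[{"wx": 0, "wy": 0, "wz": 0, "x": 0, "y": 0, "z": -2, "claw": 4}, {"wx": 0, "wy": 0, "wz": 0, "x": 0, "y": 0, "z": -2, "claw": 4}, {"wx": 0, "wy": 0, "wz": 0, "x": 0, "y": 0, "z": -2, "claw": 4}, {"wx": 0, "wy": 0, "wz": 0, "x": 0, "y": 0, "z": -2, "claw": 4}, {"wx": 0, "wy": 0, "wz": 0, "x": 0, "y": 0, "z": 0, "claw": 4}])

```text
clock: 10.02
tcp_pos: [0.5777, -0.1696, 0.1268]
eef_rot: [0.0, 0.769, -0.639, -0.0]
contact_force: [0.2, -0.7, -3.4]
gripper_width: 0.0059
```

```bash
python3 st.py
```

```text
t 10.02 tcp [ 577.7 -169.6  126.8] phi -79.42 zax [-3.e-04  2.e-04 -1.e+00]
F [ 0.2  -0.7  -3.45] M [-0.009 -0.101  0.025] w 5.9 j [ 0.17  0.9   0.13  1.51 -0.15  0.75 -1.02]
```

Emit:
send_rows(moves=[{"wx": 0, "wy": 0, "wz": 0, "x": 0, "y": 0, "z": -4, "claw": 4}, {"wx": 0, "wy": 0, "wz": 0, "x": 0, "y": 0, "z": -4, "claw": 4}, {"wx": 0, "wy": 0, "wz": 0, "x": 0, "y": 0, "z": -4, "claw": 4}, {"wx": 0, "wy": 0, "wz": 0, "x": 0, "y": 0, "z": -4, "claw": 4}, {"wx": 0, "wy": 0, "wz": 0, "x": 0, "y": 0, "z": -4, "claw": 4}, {"wx": 0, "wy": 0, "wz": 0, "x": 0, "y": 0, "z": -4, "claw": 4}])

```text
clock: 10.52
tcp_pos: [0.5779, -0.1697, 0.1511]
eef_rot: [-0.0, 0.769, -0.639, -0.0]
contact_force: [-0.1, 0.9, -5.3]
gripper_width: 0.0062
```

```bash
python3 st.py;python3 - <<'E'
from h import *
f=vision.grab_frame('side'); crop(f,310,100,60,80,7,'side9.png')
E
```

```text
t 10.52 tcp [ 577.9 -169.7  151.1] phi -79.42 zax [ 1.e-04  1.e-04 -1.e+00]
F [-0.09  0.92 -5.28] M [-0.043 -0.004 -0.012] w 6.2 j [ 0.16  0.86  0.14  1.49 -0.15  0.8  -1.02]
```

View pics/side9.png

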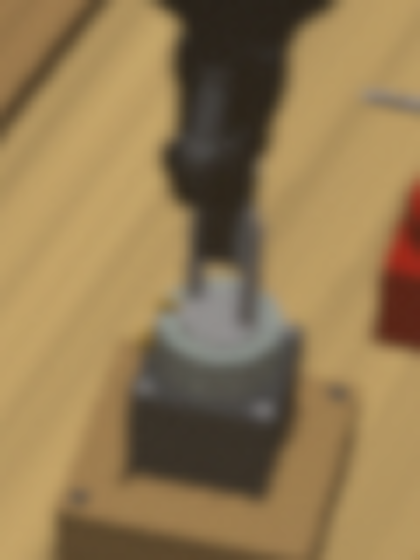

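The lock is out and its weight shows (about 5 N). I'll raise it to carry height and then traverse with gentle ramps.

Emit:
send_rows(moves=[{"wx": 0, "wy": 0, "wz": 0, "x": 0, "y": 0, "z": -6, "claw": 4}, {"wx": 0, "wy": 0, "wz": 0, "x": 0, "y": 0, "z": -12, "claw": 4}, {"wx": 0, "wy": 0, "wz": 0, "x": 0, "y": 0, "z": -16, "claw": 4}, {"wx": 0, "wy": 0, "wz": 0, "x": 0, "y": 0, "z": -18, "claw": 4}, {"wx": 0, "wy": 0, "wz": 0, "x": 0, "y": 0, "z": -18, "claw": 4}, {"wx": 0, "wy": 0, "wz": 0, "x": 0, "y": 0, "z": -15, "claw": 4}, {"wx": 0, "wy": 0, "wz": 0, "x": -3, "y": 0, "z": -10, "claw": 4}, {"wx": 0, "wy": 0, "wz": 0, "x": -6, "y": 0, "z": -5, "claw": 4}], squeeze=90)

```text
clock: 11.23
tcp_pos: [0.5763, -0.1612, 0.2519]
eef_rot: [-0.0, 0.769, -0.639, 0.001]
contact_force: [0.4, -0.2, -4.2]
gripper_width: 0.0058
```

Emit:
send_rows(moves=[{"wx": 0, "wy": 0, "wz": 0, "x": -10, "y": 0, "z": 0, "claw": 4}, {"wx": 0, "wy": 0, "wz": 0, "x": -14, "y": 0, "z": 0, "claw": 4}, {"wx": 0, "wy": 0, "wz": 0, "x": -17, "y": 0, "z": 0, "claw": 4}, {"wx": 0, "wy": 0, "wz": 0, "x": -17, "y": 0, "z": 0, "claw": 4}, {"wx": 0, "wy": 0, "wz": 0, "x": -17, "y": 0, "z": 0, "claw": 4}, {"wx": 0, "wy": 0, "wz": 0, "x": -17, "y": 0, "z": 0, "claw": 4}, {"wx": 0, "wy": 0, "wz": 0, "x": -17, "y": 0, "z": 0, "claw": 4}, {"wx": 0, "wy": 0, "wz": 0, "x": -17, "y": 0, "z": 0, "claw": 4}])

```text
clock: 11.9
tcp_pos: [0.5521, -0.0347, 0.2498]
eef_rot: [0.0, 0.77, -0.639, -0.001]
contact_force: [-0.7, 1.2, -3.7]
gripper_width: 0.0055
```

Emit:
send_rows(moves=[{"wx": 0, "wy": 0, "wz": 0, "x": -17, "y": -0.5, "z": 0, "claw": 4}, {"wx": 0, "wy": 0, "wz": 0, "x": -17, "y": -0.5, "z": 0, "claw": 4}, {"wx": 0, "wy": 0, "wz": 0, "x": -17, "y": -0.5, "z": 0, "claw": 4}, {"wx": 0, "wy": 0, "wz": 0, "x": -17, "y": -0.5, "z": 0, "claw": 4}, {"wx": 0, "wy": 0, "wz": 0, "x": -17, "y": -0.5, "z": 0, "claw": 4}, {"wx": 0, "wy": 0, "wz": 0, "x": -17, "y": -0.5, "z": 0, "claw": 4}, {"wx": 0, "wy": 0, "wz": 0, "x": -17, "y": -0.5, "z": 0, "claw": 4}, {"wx": 0, "wy": 0, "wz": 0, "x": -17, "y": -0.5, "z": 0, "claw": 4}])

```text
clock: 12.57
tcp_pos: [0.5307, 0.0995, 0.2498]
eef_rot: [0.0, 0.77, -0.638, -0.001]
contact_force: [0.5, 0.2, -4.8]
gripper_width: 0.0057
```

```bash
python3 st.py 509 230 247
```

```text
t 12.57 tcp [530.7  99.5 249.8] phi -79.36 zax [-1.5e-03  2.0e-04 -1.0e+00]
F [ 0.54  0.18 -4.85] M [-0.001  0.002  0.004] w 5.7 j [-0.36  0.65  0.21  1.6  -0.16  0.91 -1.47]
shift tool mm [-132.2   -2.7    2.9]
```

Emit:
send_rows(moves=[{"wx": 0, "wy": 0, "wz": 0, "x": -17, "y": -0.4, "z": 0, "claw": 4}, {"wx": 0, "wy": 0, "wz": 0, "x": -17, "y": -0.4, "z": 0, "claw": 4}, {"wx": 0, "wy": 0, "wz": 0, "x": -17, "y": -0.4, "z": 0, "claw": 4}, {"wx": 0, "wy": 0, "wz": 0, "x": -17, "y": -0.4, "z": 0, "claw": 4}, {"wx": 0, "wy": 0, "wz": 0, "x": -17, "y": -0.4, "z": 0, "claw": 4}, {"wx": 0, "wy": 0, "wz": 0, "x": -16, "y": -0.4, "z": 0, "claw": 4}, {"wx": 0, "wy": 0, "wz": 0, "x": -13, "y": 0, "z": 0, "claw": 4}, {"wx": 0, "wy": 0, "wz": 0, "x": -9, "y": 0, "z": 0, "claw": 4}])

```text
clock: 13.23
tcp_pos: [0.5105, 0.2209, 0.25]
eef_rot: [0.0, 0.77, -0.638, -0.001]
contact_force: [0.0, -0.3, -4.4]
gripper_width: 0.006
```

Emit:
send_rows(moves=[{"wx": 0, "wy": 0, "wz": 0, "x": -5, "y": 0, "z": 0, "claw": 4}, {"wx": 0, "wy": 0, "wz": 0, "x": -2, "y": 0, "z": 0, "claw": 4}, {"wx": 0, "wy": 0, "wz": 0, "x": 0, "y": 0, "z": 0, "claw": 4}, {"wx": 0, "wy": 0, "wz": 0, "x": 0, "y": 0, "z": 0, "claw": 4}])

```text
clock: 13.57
tcp_pos: [0.5107, 0.225, 0.2506]
eef_rot: [0.0, 0.769, -0.639, 0.0]
contact_force: [0.5, -0.0, -4.9]
gripper_width: 0.0059
```

```bash
python3 st.py 509 230 247;python3 - <<'E'
from h import *
f=vision.grab_frame('side'); crop(f,215,165,120,160,5,'side10.png'); 
crop(f,215,165,120,160,5,'side10b.png',proj(f,[[.509,.230,.096],[.509,.230,.136],[.509,.23,.247]])); 
g=vision.grab_frame('top'); cv2.imwrite('pics/top10.png',g['color'])
E
```

```text
t 13.57 tcp [510.7 225.  250.6] phi -79.47 zax [-0.e+00 -3.e-04 -1.e+00]
F [ 0.51 -0.05 -4.88] M [-0.041  0.025  0.017] w 5.9 j [-0.59  0.68  0.23  1.54 -0.18  0.95 -1.69]
shift tool mm [-5.2  0.7  3.6]
```

View pics/side10b.png

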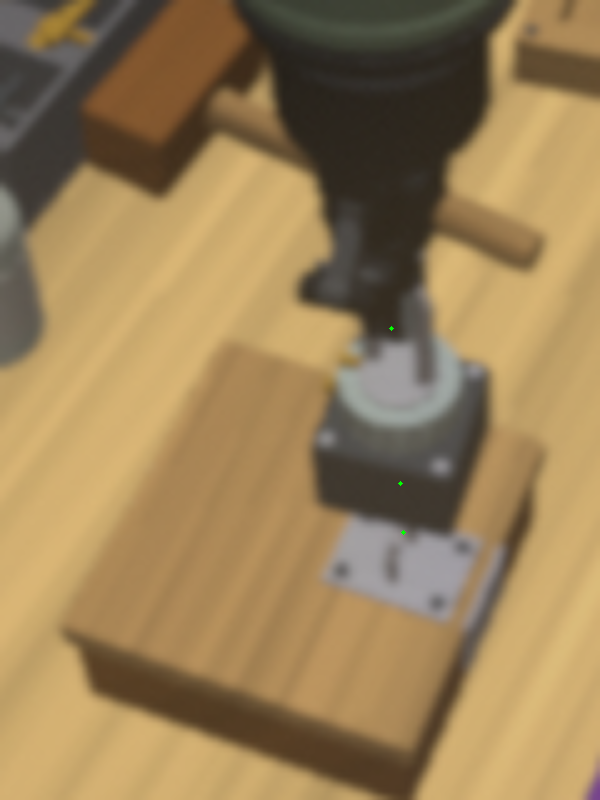

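View pics/top10.png

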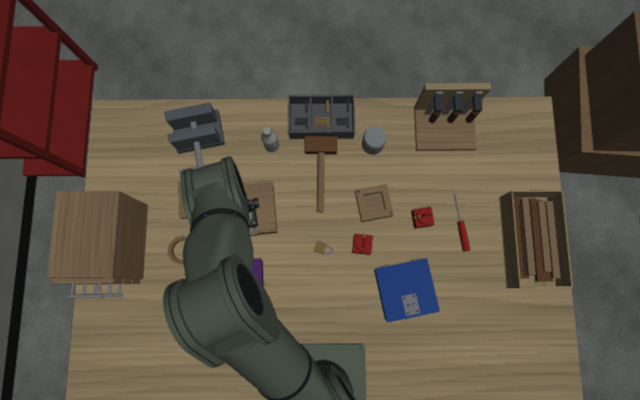

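Emit:
send_rows(moves=[{"wx": 0, "wy": 0, "wz": 0, "x": -2.5, "y": 0.5, "z": 1.5, "claw": 4}, {"wx": 0, "wy": 0, "wz": 0, "x": -2.2, "y": 0.3, "z": 2, "claw": 4}, {"wx": 0, "wy": 0, "wz": 0, "x": 0, "y": 0, "z": 0, "claw": 4}, {"wx": 0, "wy": 0, "wz": 0, "x": 0, "y": 0, "z": 0, "claw": 4}, {"wx": 0, "wy": 0, "wz": 0, "x": 0, "y": 0, "z": 0, "claw": 4}, {"wx": 0, "wy": 0, "wz": 0, "x": 0, "y": 0, "z": 0, "claw": 4}])

```text
clock: 14.17
tcp_pos: [0.5089, 0.2301, 0.2472]
eef_rot: [-0.0, 0.769, -0.639, -0.0]
contact_force: [0.6, -0.1, -4.7]
gripper_width: 0.006
```

```bash
python3 st.py 509 229.5 247;python3 - <<'E'
from h import *
f=vision.grab_frame('side');p=telemetry.get_obs()['tcp_pos']
a=np.radians(10.6);R=np.array([[np.cos(a),-np.sin(a)],[np.sin(a),np.cos(a)]])
L=[]
b=p[2]-.111
for z in (b,b+.046):
  for c in ((1,1),(1,-1),(-1,-1),(-1,1)): L.append(np.r_[R@(np.array(c)*.03)+p[:2],z])
for k in range(24):
  t=k*np.pi/12; L.append(np.r_[p[0]+.025*np.cos(t),p[1]+.025*np.sin(t),b+.0675])
crop(f,265,220,60,60,10,'side11.png',proj(f,L))
E
```

```text
t 14.17 tcp [508.9 230.1 247.2] phi -79.42 zax [ 1.e-04  1.e-04 -1.e+00]
F [ 0.63 -0.1  -4.66] M [-0.059 -0.027 -0.027] w 6.0 j [-0.6   0.68  0.23  1.54 -0.18  0.94 -1.7 ]
shift tool mm [0.6 0.  0.2]
```

View pics/side11.png

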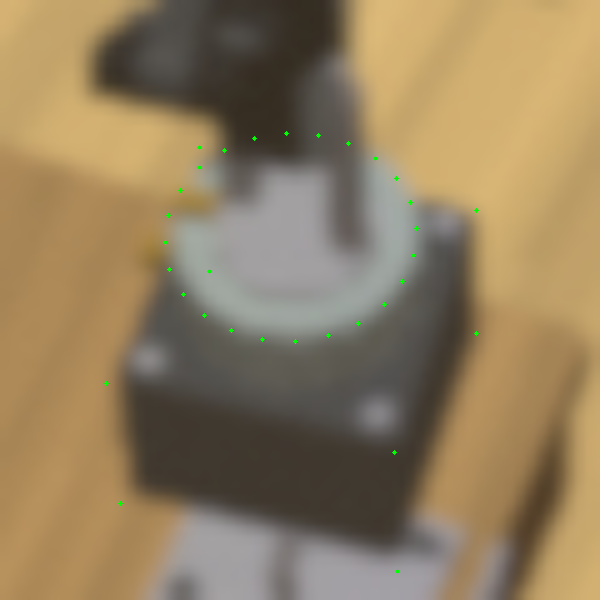

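```bash
python3 - <<'E'
from h import *
f=vision.grab_frame('side');f['color']=cv2.imread('pics/side0.png')
a=np.radians(10.6);R=np.array([[np.cos(a),-np.sin(a)],[np.sin(a),np.cos(a)]])
L=[];p=np.array([.577,-.1705]);b=.012
for z in (b+.024,b+.046):
  for c in ((1,1),(1,-1),(-1,-1),(-1,1)): L.append(np.r_[R@(np.array(c)*.03)+p[:2],z])
for k in range(24):
  t=k*np.pi/12; L.append(np.r_[p[0]+.025*np.cos(t),p[1]+.025*np.sin(t),b+.0675])
crop(f,315,135,55,50,11,'side12.png',proj(f,L))
print(telemetry.get_obs()['clock'])
E
python3 st.py
```

```text
14.2667
t 14.27 tcp [508.9 230.1 247.2] phi -79.42 zax [ 0.e+00  1.e-04 -1.e+00]
F [ 0.24 -0.28 -4.01] M [ 0.034 -0.014  0.025] w 5.8 j [-0.6   0.68  0.23  1.54 -0.18  0.94 -1.7 ]
```

View pics/side12.png

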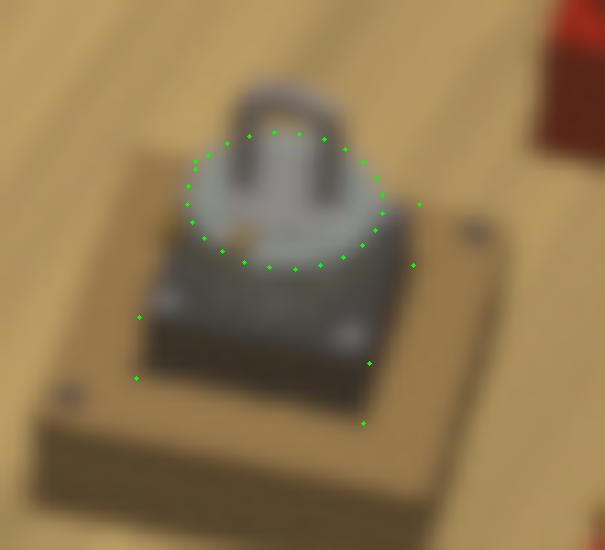

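In the dock view the body corners sit inset from the model by a similar amount, so I read the held lock as upright. I'm handing in.

```bash
python3 -c "
from workcell import workorder; print(workorder.finish_job())"
```

```text
the job is handed in; nothing more can be done
None
```

The job is handed in at about 14.3 s. The lock hangs from the gripper by its open shackle, about 4 cm above the staple on the wooden box.

- **Ring:** I turned it 72° clockwise, which is three clicks, felt as sign changes in the wrist moment. A top picture after release showed the brass bar in line with the index mark.
- **Shackle and lift:** I pinched the crown and pulled. The body stayed seated with about 1 N of drag. Near the full 24 mm of travel the force rose to about 4–5 N, the lock's weight, and the lock came straight up out of the dock.
- **Final pose:** The tool is at (0.509, 0.230, 0.247) m, still and pointing straight down. That puts the lock's underside at about z = 0.136 m, against the staple top at 0.096 m. The only force on the wrist is the lock's weight.

**Checks that disagreed:**
- **Body corners:** In the last side picture they sat 1–2 pixels inside the model. They were inset in the same direction, by about 1 pixel, while the lock stood in the dock, so I took this as rounded edges and not tilt.
- **Staple position:** My staple estimates differed by up to about 6 mm. I used the one from the box outline, which agreed with the side view to about 3 mm.

The other things in view on the bench looked unmoved in the last top picture; the arm hid the tape, offcut and key parts of the box side of the bench.

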